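# Feel the gap of a dry-fitted joint with a taper gauge

### The job

Take the steel taper gauge with the red grip out of the wooden stand and slide its blade straight down between the two upright boards in the red glue-up clamp until it drags snugly on both boards and the spring-backed one just gives, by a millimetre or two. Finish holding it there: the gauge upright and still in the gripper at that depth, not let go, not forced (the boards must not be wedged wide apart or the grip driven down onto them). Leave the other two gauges, the glue bottle, the offcut, the hammer and the brush where they are.

Things in the scene. Friction and masses are not known exactly. Their poses are not given: they have to be found in the camera images.
- red_gauge: Taper gauge with a red grip, upright in one of the stand's three slots (which one varies), 100 g. Origin: middle of the blade's tip edge; z up, x across the thickness, y along the width. Steel blade 24 mm wide, z 0 to 70 mm, a slim symmetric wedge: 3 mm thick at the tip, growing evenly to 10 mm at z = 70 (0.1 mm per mm). In the stand its tip is 5 mm above the bench.
- red_grip (a point): Middle of the red gauge's block-shaped grip, 92.5 mm above the blade's tip, axes as the gauge's. The grip is 22 mm thick (x), 34 mm wide (y) and 45 mm tall (70 to 115 mm above the tip). Pinch it across x, from above.
- yellow_gauge: Taper gauge with a yellow grip, same shape and frame but a thicker blade (6 to 12 mm); stays in its slot of the stand.
- blue_gauge: Taper gauge with a blue grip, same shape and frame but a thicker blade (6 to 12 mm); stays in its slot of the stand.
- stand: Fixed pale wooden block 80 (x) by 210 (y) by 75 mm high with three upright slots 15 by 31 mm right through it, 65 mm apart in a row along y. Origin: centre of its underside. Gauges hang in it, the grip's underside resting on its top, gauge x along stand x.
- clamp: Fixed glue-up clamp: base plate 260 by 120 by 16 mm, red castings lower than the boards, two upright brown boards with a narrow gap. Origin: on the bench below the fixed board's inner face at mid-width; x: gap normal, from fixed to sprung board; y along the gap; z up. Boards: 20 mm thick, 110 mm wide (y -55 to 55), z 16 to 96; top 6 mm of the inner edges bevelled 45 degrees.
- fixed_face (a point): On the fixed board's inner face at mid-width, 90 mm above the bench, where the bevel ends and the parallel gap begins; axes as the clamp's. The gap is 5 to 7 mm wide, unknown beforehand, so the gauge touches both boards once its tip is 20 to 40 mm below this point, and is snug about 12 to 18 mm deeper.
- sprung_face (a point): On the spring-backed board's inner face at mid-width, 90 mm above the bench, where the bevel ends; axes as the clamp's; moves with that board. The gap's middle lies halfway between fixed_face and sprung_face.
- sprung_board (a joint): How far the spring-backed board is pushed back along clamp +x, in m: 0 at rest, 0.007 at its stop. Spring: 4 N per mm. Steel on wood friction is about 0.6 (0.5 to 0.7): pushing the blade down takes about 1.3 times the squeeze, so 5 to 8 N upward on the tool when the board has given 1.2 to 1.5 mm. The wedge does not slip back out.
- glue_bottle: White glue bottle with a yellow cap, 60 mm across, 170 mm tall; a bystander. Origin: centre of its underside.
- offcut: Pale wooden offcut lying flat, 50 by 150 by 30 mm high; a bystander. Origin: centre of its underside.
- mallet: Hammer lying on the bench at the right side; a bystander. Origin: centre of its underside.
- glue_brush: Brush lying on the bench at the left side; a bystander. Origin: centre of its underside.
Mind the look-alikes: they are no part of the job. Leave any turquoise look-alike of the red_gauge alone.

How it is judged:
On the way, in this order (a step that is already met when the one before it is completed fails the run):
1. the red gauge is drawn right out of the stand by the gripper (z of red_gauge in the frame of stand above 0.078 m and contact force between the fingers and red_gauge above 1 N), for 0.1 s.
2. its tip has entered the gap between the boards, in the gripper (z of red_gauge in the frame of clamp between 0.018 and 0.088 m and x of red_gauge in the frame of clamp between -0.003 and 0.012 m and y of red_gauge in the frame of clamp between -0.045 and 0.045 m and contact force between the fingers and red_gauge above 1 N), for 0.1 s.
At the end, for the whole second after the job is handed in: For the last second the red gauge is still, upright and square to the boards (within 7 degrees), tip 10 to 68 mm into the parallel gap, pressing both boards (1 to 25 N each), the sprung one pushed back 0.5 to 3 mm; only the gripper holds it, touching neither boards nor clamp (value of joint sprung_board between 0.0005 and 0.003 m and contact force between red_gauge and sprung_board between 1 and 25 N and contact force between red_gauge and clamp between 1 and 25 N and z of red_gauge in the frame of clamp between 0.022 and 0.08 m and y of red_gauge in the frame of clamp between -0.045 and 0.045 m and x of red_gauge in the frame of clamp between -0.002 and 0.011 m and angle between red_gauge's own z axis and vertical below 0.12 rad and angle between the x axis of red_gauge and the x axis of clamp, either way round below 0.15 rad and contact force between the fingers and red_gauge above 2 N and contact force between red_gauge and stand below 0.2 N and contact force between each of the arm, the fingers and clamp below 0.5 N and contact force between each of the fingers, the arm and sprung_board below 0.5 N and linear speed of red_gauge below 0.01 m/s and velocity of joint sprung_board below 0.005 m/s); the arm keeps its last pose, push and grip.
It fails at once if the boards are wedged wide apart (spring-backed board pushed back more than 4.5 mm) or the gauge is rammed against a board (over 60 N) (value of joint sprung_board above 0.0045 m or contact force between red_gauge and clamp above 60 N or contact force between red_gauge and sprung_board above 60 N).
It fails at once if another gauge is shifted by more than 15 mm (distance of any of yellow_gauge, blue_gauge from where it was at the start of the episode above 0.015 m).
It fails at once if the glue bottle, offcut, hammer or brush is shifted by more than 30 mm (distance of any of glue_bottle, offcut, mallet, glue_brush from where it was at the start of the episode above 0.03 m).
It also fails if it takes over 58 s, if anything falls off the work surface, if the arm or the gripper's body presses on something with over 40 N, if the wrist force passes 120 N, or if a joint passes its speed limit or range.

### The arm

A 6-joint arm with a two-finger parallel gripper is mounted at the origin on the work surface. World frame = base frame: x ahead of the robot, y to its left, z up, the work surface at z = 0. Lengths are in m, angles in rad, forces in N, time in s.
With the tool pointing down it reaches from about 0.35 to 0.775 m from the base axis. Payload 5.5 kg.
Tool frame: the origin (TCP) lies at the very end of the fingers, on their centre line; the grasp point (between the pads) lies 19 mm behind it; z points along the fingers, y is the line along which they close (so a half turn about z gives the same grasp; the last joint's range is limited). The gripper opens to 85 mm and grips with 20 to 120 N. Pads are 22 mm wide; open, the fingers measure 114 mm over their backs; the gripper's body (76 mm by 85 mm) begins 54 mm behind the grasp point. The pads swing forward as they close: fully open they stand 13 mm farther back than shut.
Start: joints at [1.021, 0.313, 0.046, 1.304, 0, 1.431], TCP at [0.229, 0.527, 0.231] pointing down, gripper open.
Joint ranges: [-2.76, 2.76], [-0.86, 1.69], [-1.03, 1.26], [-2.2, 2.34], [-1.47, 1.5], [-3.14, 3.14]. Speed limits (rad/s): [2.57, 2.57, 3.14, 3.14, 3.14, 3.14].

### API

Orientations are given as a unit quaternion [w, x, y, z].
In Python, from workcell import get_state, read_camera, hand_in gives the robot as it stands.
- The arm moves only by the tool send_rows, never from a script. Its argument "increments" is a list of rows, each an object of numbers: "dx", "dy", "dz": the shift along the world's x, y, z in units of 25 mm (1.0 is 25 mm); "roll": the turn about the world's z in units of 8 degrees (1.0 is 8 degrees); "claw": the opening, from -1 (shut) to 1 (fully open). In form: [{"dx": .., "dy": .., "dz": .., "roll": .., "claw": ..}, ...]. A call has exactly 5 rows; each row is the pose to reach, as a shift and turn from the pose commanded when the call began; what a row does not reach only later rows make up. A row lasts 1/8 s, in which the tool goes at most 62.5 mm and 10.7 degrees, less where a joint would pass 70% of its speed; a pose out of reach is approached as far as the arm can. A call with a gripper value outside its range is refused whole. The fingers move at their own pace and stop on an object; "grip_force" is the grip in N (left out, the last holds). Time passes only in rows, so rows that repeat a pose let the fingers close, or fill a call up. It gives the time, the measured TCP pose, the force, the opening and the grip force at its end, in the units of the state.
- get_state(): the state, without advancing time (a new reading comes with each control period).
- read_camera(name): name is "scene" or "top"; returns a dict with "image" (480x640x3 uint8, blue, green, red), "fx", "fy", "cx", "cy" (pixels), "world_to_cam" (4x4, takes a point from world to camera coordinates). Camera axes: x right, y up, looking along -z (the intrinsics and any distortion apply to the point x, -y, -z); pixel columns grow to the right and rows downward; lengths in m; the calibration is good to about 2 mm. A picture is of the moment at which its call begins. There is no depth.
- hand_in(): hands the job in; it is judged then, once.
The state is a dict: "clock": time; "joint_pos": joint angles; "qvel": joint speeds; "tau": joint torques, N m; "tcp_pos": TCP position; "orientation": TCP orientation; "wrist_force": force on the tool from outside, world axes, zero at the start; "ft_torque": the same for the moment, N m; "finger_gap": finger opening in m; "grip_force": force on a finger pad.
Only numpy, scipy, OpenCV 4.12 (cv2) and the standard library are available. Lean on these libraries where they do the work, as an engineer would, in place of code of your own. Each camera call takes 0.05 s, during which the arm holds its last target. There are 200 camera calls.

## Working session

There is one attempt and no reset: what is moved stays moved. The work goes in short steps, Python scripts to look and compute and a tool call to move; the robot and the scene stay as the last step left them, time stands still between calls to the robot, and variables do not carry over. Pictures are saved under pics/ and viewed, at most 10 in all, crops included, and the job is handed in when it is done.

Besides the shell and the picture viewer there is one more tool, called after ">>>" as name([rows], argument=value, ...), one row to a line, values as JSON. send_rows: Moves the arm, as the interface text tells. Its arguments: {"type":"object","properties":{"increments":{"type":"array","items":{"type":"object","properties":{"dx":{"type":"number"},"dy":{"type":"number"},"dz":{"type":"number"},"roll":{"type":"number"},"claw":{"type":"number"}}}},"grip_force":{"type":"number"}},"required":["increments"]}

```bash
mkdir -p pics; ls
python3 - <<'E'
from workcell import get_state, read_camera
import cv2,pickle,numpy as np
print(get_state())
for n in("scene","top"):
    d=read_camera(n); pickle.dump(d,open(n+".pkl","wb")); cv2.imwrite(f"pics/{n}0.png",d["image"])
    print({k:v for k,v in d.items() if k!="image"})
E
```

```text
pics
{'clock': 0.0, 'joint_pos': array([ 1.02141571e+00,  3.13977034e-01,  4.49529960e-02,  1.30363314e+00,
       -1.27902987e-05,  1.43123279e+00]), 'qvel': array([-0.00128095,  0.0007538 ,  0.00055177, -0.00064611,  0.00021736,
        0.00102289]), 'tau': array([ 3.16873484e-04, -4.80625355e+01,  2.98534960e+01,  1.92875013e-02,
       -3.13999981e-04, -2.86405805e-05]), 'tcp_pos': array([0.228813  , 0.5269254 , 0.23041157]), 'orientation': array([-3.08184279e-04,  2.03477525e-01,  9.79079175e-01, -8.77924051e-04]), 'wrist_force': array([ 0.97538424, -0.33666884,  1.20575876]), 'ft_torque': array([-0.04972773, -0.04201491,  0.00771852]), 'grip_force': 0.0, 'finger_gap': 0.08537542206447955}
{'fx': 585.8798998669411, 'fy': 585.8798998669411, 'cx': 313.40781252399427, 'cy': 235.34437001155774, 'world_to_cam': array([[-0.29906595,  0.95419433,  0.00852866,  0.17625836],
       [-0.64236808, -0.20792578,  0.73765176,  0.29947645],
       [ 0.70563645,  0.21512799,  0.6751275 , -1.71516604],
       [ 0.        ,  0.        ,  0.        ,  1.        ]])}
{'fx': 613.4274349423907, 'fy': 613.4274349423907, 'cx': 337.16632669456436, 'cy': 243.1136315300468, 'world_to_cam': array([[-0.01250014, -0.99991558,  0.00354734, -0.0133411 ],
       [ 0.99233095, -0.01196886,  0.12302858, -0.56869996],
       [-0.12297574,  0.00505801,  0.99239679, -1.74580516],
       [ 0.        ,  0.        ,  0.        ,  1.        ]])}
```

View pics/scene0.png

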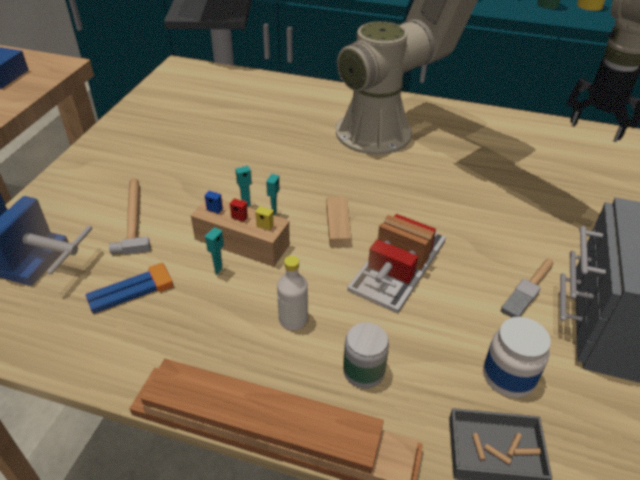

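View pics/top0.png

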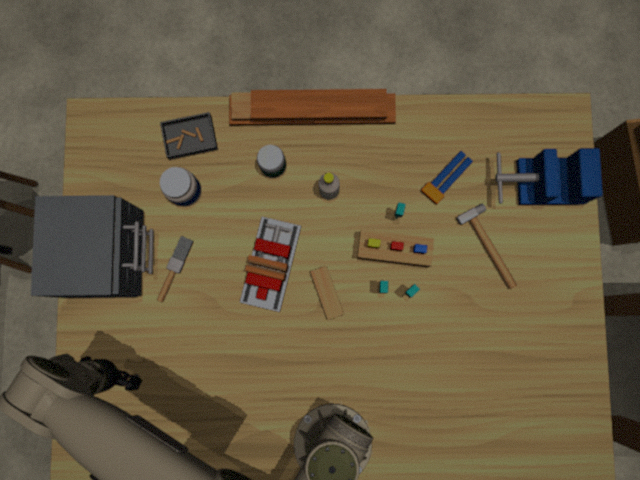

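The red grip is in the stand's middle slot: scene (239,209), top (397,246). The yellow and blue gauges are either side of it, and three turquoise look-alikes stand around the stand at top (400,210), (384,287) and (411,291). Only the red one fits the description, so I'll confirm it in an enlarged crop.

Run:
```python
import cv2,pickle,numpy as np
s=pickle.load(open("scene.pkl","rb"))["image"];t=pickle.load(open("top.pkl","rb"))["image"]
a=cv2.resize(s[150:290,185:325],(400,400),interpolation=2);b=cv2.resize(t[190:310,340:460],(400,400),interpolation=2)
c=cv2.resize(t[210:320,235:305][:, :],(254,400),interpolation=2)
cv2.imwrite("pics/c1.png",np.hstack([a,b]))
e=cv2.resize(s[205:315,340:455],(418,400),interpolation=2)
cv2.imwrite("pics/c2.png",np.hstack([e,c]))
```

```text
(no output)
```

View pics/c1.png

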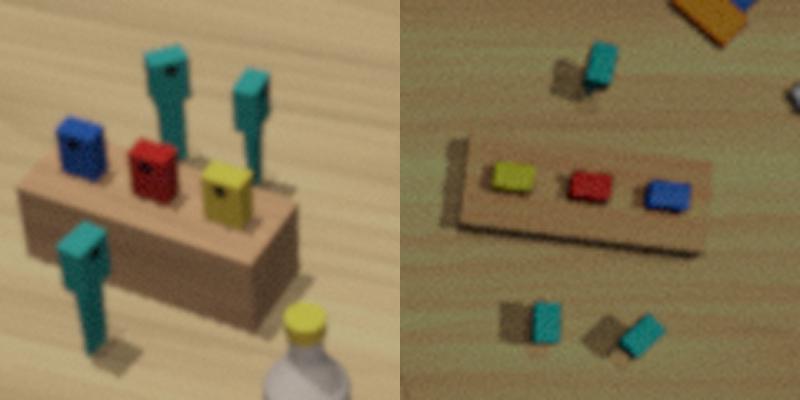

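View pics/c2.png

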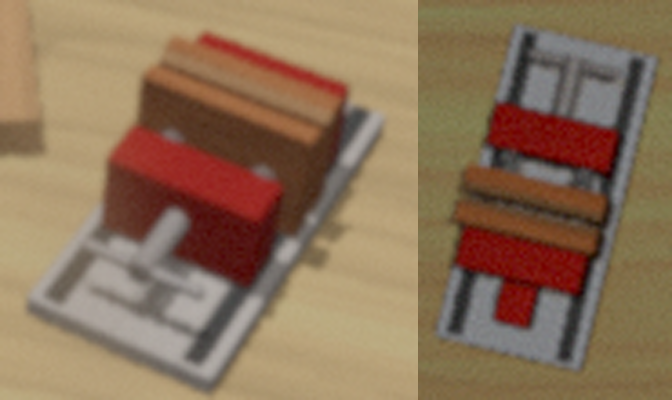

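The crop confirms it: the red-gripped gauge is in the middle slot, between yellow and blue. In the clamp, the far board with the springs and screw behind it is the sprung one. The near board, against the casting, is fixed. Next I'll measure.

```bash
cat > h.py <<'E'
import cv2,pickle,numpy as np
def ray(d,u,v):
    W=d["world_to_cam"];R=W[:3,:3];C=-R.T@W[:3,3]
    r=R.T@np.array([(u-d["cx"])/d["fx"],-(v-d["cy"])/d["fy"],-1]);return C,r/np.linalg.norm(r)
def plane(d,u,v,z):
    C,r=ray(d,u,v);return C+r*(z-C[2])/r[2]
def tri(d1,p1,d2,p2):
    a,r=ray(d1,*p1);b,s=ray(d2,*p2)
    k=np.linalg.lstsq(np.c_[r,-s],b-a,rcond=None)[0];P,Q=a+k[0]*r,b+k[1]*s
    return (P+Q)/2,np.linalg.norm(P-Q)
def up(d,x0,y0,x1,y1,k=8):
    return cv2.GaussianBlur(cv2.resize(d["image"][y0:y1,x0:x1],None,fx=k,fy=k,interpolation=cv2.INTER_CUBIC),(0,0),3)
def rect(m,x0,y0,k=8):
    c=max(cv2.findContours(m,0,1)[0],key=cv2.contourArea)
    b=cv2.boxPoints(cv2.minAreaRect(c));return (b+.5)/k-.5+[x0,y0],c
E
cat > m.py <<'E'
from h import *
S=pickle.load(open("scene.pkl","rb"));T=pickle.load(open("top.pkl","rb"))
print("cams",ray(S,0,0)[0],ray(T,0,0)[0])
col={"red":((0,150,40),(8,255,255)),"yel":((22,150,60),(34,255,255)),"blu":((105,120,40),(125,255,255))}
for n,(lo,hi) in col.items():
    out=[]
    for d,(x0,y0,x1,y1) in((T,(360,232,436,258)),(S,(195,185,280,235))):
        m=cv2.inRange(cv2.cvtColor(up(d,x0,y0,x1,y1),cv2.COLOR_BGR2HSV),lo,hi)
        b,c=rect(m,x0,y0);M=cv2.moments(m,True);cen=np.array([M["m10"],M["m01"]])/M["m00"]/8-.44+[x0,y0]
        out.append((b,cen))
    P=np.array([plane(T,*p,.12) for p in out[0][0]])
    e=[P[1]-P[0],P[2]-P[1]];e.sort(key=np.linalg.norm)
    p=plane(T,*out[0][0].mean(0),.12)
    print(n,"top px",out[0][1].round(1),"scene px",out[1][1].round(1),"xy@.12",p[:2].round(4),"sizes",[round(np.linalg.norm(q),4) for q in e],"yaw long",np.degrees(np.arctan2(e[1][1],e[1][0])).round(1), "tri",tri(T,out[0][1],S,out[1][1]))
x0,y0,x1,y1=235,210,305,320
hsv=cv2.cvtColor(up(T,x0,y0,x1,y1),cv2.COLOR_BGR2HSV)
for q in [(258,262),(275,267),(262,271),(270,262),(267,285),(275,250)]:print(q,hsv[(q[1]-y0)*8+4,(q[0]-x0)*8+4])
x0s,y0s=340,205
hs=cv2.cvtColor(up(S,x0s,y0s,455,315),cv2.COLOR_BGR2HSV)
for q in [(385,226),(430,239),(420,231),(400,223),(410,243),(400,260)]:print("S",q,hs[(q[1]-y0s)*8+4,(q[0]-x0s)*8+4])
E
python3 m.py
```

```text
cams [1.45537066 0.26306437 0.93554319] [ 0.34948012 -0.01131637  1.80254511]
red top px [396.6 245.5] scene px [238.5 209.5] xy@.12 [ 0.5492 -0.184 ] sizes [np.float64(0.0253), np.float64(0.0363)] yaw long -98.2 tri (array([ 0.55193232, -0.18636209,  0.09980656]), np.float64(0.0005906247842202726))
yel top px [373.6 242.6] scene px [264.2 217.8] xy@.12 [ 0.5582 -0.1206] sizes [np.float64(0.0263), np.float64(0.0369)] yaw long -96.6 tri (array([ 0.5608772 , -0.12208802,  0.09997553]), np.float64(0.00046156123908107474))
blu top px [419.7 248.4] scene px [213.3 201.4] xy@.12 [ 0.5403 -0.2476] sizes [np.float64(0.0224), np.float64(0.0344)] yaw long -98.6 tri (array([ 0.54297797, -0.251153  ,  0.09944895]), np.float64(0.0009922960178680976))
(258, 262) [ 15 159 101]
(275, 267) [ 16 150  90]
(262, 271) [ 12 177 124]
(270, 262) [ 11 175 127]
(267, 285) [  3 223 127]
(275, 250) [  2 234 122]
S (385, 226) [ 12 145 157]
S (430, 239) [ 12 130 100]
S (420, 231) [ 14 128 160]
S (400, 223) [ 14 134 152]
S (410, 243) [ 11 155  82]
S (400, 260) [  2 199 142]
```

```bash
cat > m2.py <<'E'
from h import *
S=pickle.load(open("scene.pkl","rb"));T=pickle.load(open("top.pkl","rb"))
x0,y0,x1,y1=235,210,305,320
u=up(T,x0,y0,x1,y1);hsv=cv2.cvtColor(u,cv2.COLOR_BGR2HSV)
print("table",hsv[8*8,8*8],hsv[80*8,66*8])
m=cv2.inRange(hsv,(6,135,55),(17,255,255)); m[:40*8]=0;m[68*8:]=0
m=cv2.morphologyEx(m,cv2.MORPH_OPEN,np.ones((9,9)))
m=cv2.morphologyEx(m,cv2.MORPH_CLOSE,np.ones((31,31)))
b,c=rect(m,x0,y0);cv2.drawContours(u,[c],-1,(0,255,0),1);cv2.drawContours(u,[((b-[x0,y0]+.5)*8-.5).astype(int)],-1,(255,255,0),1)
P=np.array([plane(T,*p,.096) for p in b]);print(b.round(1),P[:,:2].round(4),[np.linalg.norm(P[i]-P[i-1]).round(4) for i in(1,2)],P.mean(0))
e=max(P[1]-P[0],P[2]-P[1],key=np.linalg.norm);print("long yaw",np.degrees(np.arctan2(e[1],e[0])))
xs,ys=340,205
w=up(S,xs,ys,455,315);hs=cv2.cvtColor(w,cv2.COLOR_BGR2HSV)
m=cv2.inRange(hs,(9,90,122),(20,255,255));m[42*8:]=0
m=cv2.morphologyEx(m,cv2.MORPH_OPEN,np.ones((9,9)));m=cv2.morphologyEx(m,cv2.MORPH_CLOSE,np.ones((31,31)))
b2,c2=rect(m,xs,ys);cv2.drawContours(w,[c2],-1,(0,255,0),1)
M=cv2.moments(c);M2=cv2.moments(c2)
pc=np.array([M["m10"],M["m01"]])/M["m00"]/8-.44+[x0,y0];ps=np.array([M2["m10"],M2["m01"]])/M2["m00"]/8-.44+[xs,ys]
print("centroids",pc,ps,tri(T,pc,S,ps))
print(np.array([plane(S,*p,.096) for p in b2])[:,:2].round(4))
cv2.imwrite("pics/c3.png",np.hstack([cv2.resize(u[30*8:80*8],None,fx=.7,fy=.7),cv2.resize(w,(418,400))[:280]][:]))
E
python3 m2.py
```

```text
table [ 22 105 126] [ 22 108 128]
[[243.8 271.4]
 [247.5 254.2]
 [287.7 262.8]
 [284.  280. ]] [[0.4846 0.241 ]
 [0.5328 0.231 ]
 [0.5072 0.1188]
 [0.4592 0.1292]] [np.float64(0.0492), np.float64(0.115)] [0.49595537 0.18002231 0.096     ]
long yaw -102.83345241442629
centroids [265.34422183 267.17617411] [405.6800407  226.87091655] (array([0.49559729, 0.17908681, 0.10071452]), np.float64(0.0029860904377227446))
[[0.4507 0.0766]
 [0.3888 0.2277]
 [0.5206 0.2517]
 [0.5769 0.1115]]
```

View pics/c3.png

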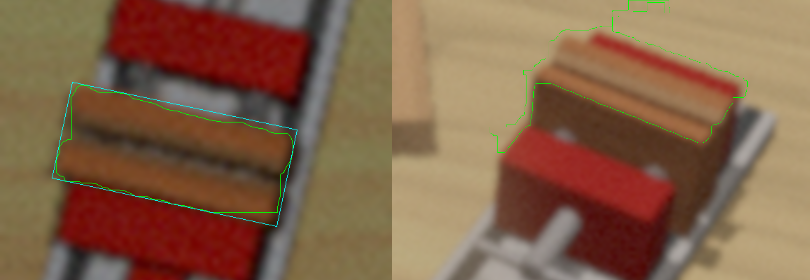

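>>> send_rows([
  {"dx": 1,"dy": -2.1,"dz": 0,"roll": -1.2,"claw": 1},
  {"dx": 2,"dy": -4.2,"dz": 0,"roll": -2.4,"claw": 1},
  {"dx": 3,"dy": -6.3,"dz": 0,"roll": -3.6,"claw": 1},
  {"dx": 4,"dy": -8.4,"dz": 0,"roll": -4.8,"claw": 1},
  {"dx": 5,"dy": -10.5,"dz": 0,"roll": -6,"claw": 1},
], grip_force=60)

```text
clock: 0.72
tcp_pos: [0.3544, 0.2632, 0.2311]
orientation: [0.0, 0.586, 0.81, -0.0]
wrist_force: [0.6, -0.6, -0.0]
finger_gap: 0.0853
grip_force: 0.0
```

Run:
```python
from h import *
S=pickle.load(open("scene.pkl","rb"));T=pickle.load(open("top.pkl","rb"))
# dark gap valley in top view, along the board-pair axis
a=np.array([245.65,262.8]);b=np.array([285.85,271.4]);L=np.linalg.norm(b-a);t=(b-a)/L;n=np.array([-t[1],t[0]])
g=cv2.GaussianBlur(T["image"],(0,0),.8).astype(np.float32).sum(2)
pts=[]
for s in np.linspace(.1,.9,33):
    q=np.linspace(-5,5,101);xy=a+t*L*s+q[:,None]*n
    v=cv2.remap(g,xy[:,0].astype(np.float32)[None],xy[:,1].astype(np.float32)[None],cv2.INTER_CUBIC)[0]
    w=np.clip(np.percentile(v,45)-v,0,None);w[abs(q-q[v.argmin()])>1.5]=0;pts.append(xy[v.argmin()]*0+(xy*w[:,None]).sum(0)/w.sum())
pts=np.array(pts,np.float32)
P=np.array([plane(T,*p,.088)[:2] for p in pts],np.float32)
vx,vy,x,y=cv2.fitLine(P,cv2.DIST_HUBER,0,.001,.001).ravel()
print("gap line yaw",np.degrees(np.arctan2(vy,vx)),"pt",x,y,"resid",np.std((P-[x,y])@[-vy,vx]), "x at y=.18", x+(.18-y)*vx/vy)
for p in [(400,210),(384,287),(411,291)]: print(plane(T,*p,.12)[:2])
```

```text
gap line yaw 75.99269 pt 0.49846432 0.17872195 resid 0.0005881208 x at y=.18 0.49878314
[ 0.64873903 -0.1959401 ]
[ 0.43525605 -0.14670767]
[ 0.42340626 -0.22042381]
```

>>> send_rows([
  {"dx": 1,"dy": -2.2,"dz": 0,"roll": -0.8,"claw": 1},
  {"dx": 2,"dy": -4.4,"dz": 0,"roll": -1.6,"claw": 1},
  {"dx": 3,"dy": -6.6,"dz": 0,"roll": -2.4,"claw": 1},
  {"dx": 4,"dy": -8.8,"dz": 0,"roll": -3.28,"claw": 1},
  {"dx": 5,"dy": -11,"dz": 0,"roll": -3.28,"claw": 1},
])

```text
clock: 1.35
tcp_pos: [0.4794, -0.012, 0.2311]
orientation: [-0.0, 0.754, 0.657, 0.0]
wrist_force: [1.2, 1.0, 0.4]
finger_gap: 0.0855
grip_force: 0.0
```

>>> send_rows([
  {"dx": 1,"dy": -2,"dz": 0,"roll": 0,"claw": 1},
  {"dx": 2,"dy": -4,"dz": 0,"roll": 0,"claw": 1},
  {"dx": 2.5,"dy": -6,"dz": 0,"roll": 0,"claw": 1},
  {"dx": 2.88,"dy": -6.97,"dz": 0,"roll": 0,"claw": 1},
  {"dx": 2.88,"dy": -6.97,"dz": 0,"roll": 0,"claw": 1},
])

```text
clock: 1.98
tcp_pos: [0.5512, -0.1861, 0.2302]
orientation: [-0.001, 0.754, 0.657, -0.0]
wrist_force: [-0.1, 0.7, 0.0]
finger_gap: 0.085
grip_force: 0.0
```

>>> send_rows([
  {"dz": -1.4,"claw": 1},
  {"dz": -2.8,"claw": 1},
  {"dz": -4.2,"claw": 1},
  {"dz": -5.3,"claw": 1},
  {"dz": -5.8,"claw": 1},
])

```text
schema error: expected keys dx, dy, dz, roll, claw
```

>>> send_rows([
  {"claw": 0.5},
  {"claw": 0.1},
  {"claw": -0.3},
  {"claw": -0.7},
  {"claw": -1},
])

```text
schema error: expected keys dx, dy, dz, roll, claw
```

>>> send_rows([
  {"claw": -1},
  {"claw": -1},
  {"claw": -1},
  {"claw": -1},
  {"claw": -1},
])

```text
schema error: expected keys dx, dy, dz, roll, claw
```

>>> send_rows([
  {"dx": 0,"dy": 0,"roll": 0,"dz": -1.4,"claw": 1},
  {"dx": 0,"dy": 0,"roll": 0,"dz": -2.8,"claw": 1},
  {"dx": 0,"dy": 0,"roll": 0,"dz": -4.2,"claw": 1},
  {"dx": 0,"dy": 0,"roll": 0,"dz": -5.3,"claw": 1},
  {"dx": 0,"dy": 0,"roll": 0,"dz": -5.8,"claw": 1},
])

```text
clock: 2.6
tcp_pos: [0.5496, -0.1825, 0.0846]
orientation: [-0.002, 0.753, 0.658, -0.001]
wrist_force: [-1.0, -0.0, -0.2]
finger_gap: 0.0855
grip_force: 0.0
```

>>> send_rows([
  {"dx": 0,"dy": 0,"dz": 0,"roll": 0,"claw": 0.5},
  {"dx": 0,"dy": 0,"dz": 0,"roll": 0,"claw": 0.1},
  {"dx": 0,"dy": 0,"dz": 0,"roll": 0,"claw": -0.3},
  {"dx": 0,"dy": 0,"dz": 0,"roll": 0,"claw": -0.7},
  {"dx": 0,"dy": 0,"dz": 0,"roll": 0,"claw": -1},
])

```text
clock: 3.22
tcp_pos: [0.5519, -0.1847, 0.0875]
orientation: [0.001, 0.753, 0.658, 0.0]
wrist_force: [-0.9, 0.3, 6.2]
finger_gap: 0.0213
grip_force: 59.3
```

>>> send_rows([
  {"dx": 0,"dy": 0,"dz": 0,"roll": 0,"claw": -1},
  {"dx": 0,"dy": 0,"dz": 0,"roll": 0,"claw": -1},
  {"dx": 0,"dy": 0,"dz": 0,"roll": 0,"claw": -1},
  {"dx": 0,"dy": 0,"dz": 0,"roll": 0,"claw": -1},
  {"dx": 0,"dy": 0,"dz": 0,"roll": 0,"claw": -1},
])

```text
clock: 3.85
tcp_pos: [0.5519, -0.1847, 0.0875]
orientation: [0.001, 0.753, 0.658, 0.0]
wrist_force: [-0.3, -0.1, 5.6]
finger_gap: 0.0213
grip_force: 59.3
```

>>> send_rows([
  {"dx": 0,"dy": 0,"dz": 0.6,"roll": 0,"claw": -1},
  {"dx": 0,"dy": 0,"dz": 1.8,"roll": 0,"claw": -1},
  {"dx": 0,"dy": 0,"dz": 3.2,"roll": 0,"claw": -1},
  {"dx": 0,"dy": 0,"dz": 4.6,"roll": 0,"claw": -1},
  {"dx": 0,"dy": 0,"dz": 6,"roll": 0,"claw": -1},
])

```text
clock: 4.47
tcp_pos: [0.5508, -0.1842, 0.238]
orientation: [-0.0, 0.753, 0.658, -0.0]
wrist_force: [0.9, -0.8, -1.9]
finger_gap: 0.0212
grip_force: 58.8
```

>>> send_rows([
  {"dx": 0,"dy": 0,"dz": 0,"roll": 0,"claw": -1},
  {"dx": 0,"dy": 0,"dz": 0,"roll": 0,"claw": -1},
  {"dx": -0.15,"dy": 1.5,"dz": 0,"roll": -0.2,"claw": -1},
  {"dx": -0.3,"dy": 3,"dz": 0,"roll": -0.4,"claw": -1},
  {"dx": -0.45,"dy": 4.5,"dz": 0,"roll": -0.6,"claw": -1},
])

```text
clock: 5.1
tcp_pos: [0.5386, -0.0706, 0.2343]
orientation: [-0.001, 0.78, 0.625, -0.001]
wrist_force: [0.8, 0.1, -1.1]
finger_gap: 0.0209
grip_force: 59.0
```

>>> send_rows([
  {"dx": -0.3,"dy": 1.8,"dz": 0,"roll": -0.1,"claw": -1},
  {"dx": -0.6,"dy": 3.6,"dz": 0,"roll": -0.1,"claw": -1},
  {"dx": -0.9,"dy": 5.4,"dz": 0,"roll": -0.1,"claw": -1},
  {"dx": -1.2,"dy": 7.2,"dz": 0,"roll": -0.1,"claw": -1},
  {"dx": -1.5,"dy": 9,"dz": 0,"roll": -0.1,"claw": -1},
])

```text
clock: 5.72
tcp_pos: [0.5009, 0.1544, 0.2346]
orientation: [-0.001, 0.784, 0.62, -0.001]
wrist_force: [0.2, 0.7, -1.5]
finger_gap: 0.0211
grip_force: 58.9
```

>>> send_rows([
  {"dx": -0.1,"dy": 0.6,"dz": 0,"roll": 0,"claw": -1},
  {"dx": -0.1,"dy": 1.0,"dz": -0.6,"roll": 0,"claw": -1},
  {"dx": -0.1,"dy": 1.0,"dz": -1.2,"roll": 0,"claw": -1},
  {"dx": -0.1,"dy": 1.0,"dz": -1.7,"roll": 0,"claw": -1},
  {"dx": -0.1,"dy": 1.0,"dz": -1.7,"roll": 0,"claw": -1},
])

```text
clock: 6.35
tcp_pos: [0.499, 0.177, 0.192]
orientation: [-0.001, 0.785, 0.62, -0.002]
wrist_force: [0.1, -0.7, -1.7]
finger_gap: 0.0213
grip_force: 58.9
```

Run:
```python
from workcell import get_state, read_camera
from h import *
ims=[]
for n,(x0,y0,x1,y1) in(("scene",(340,165,440,265)),("top",(230,220,330,320))):
    d=read_camera(n); pickle.dump(d,open(n+"2.pkl","wb"))
    ims.append(cv2.resize(d["image"][y0:y1,x0:x1],(400,400),interpolation=2))
s=get_state();print(s["tcp_pos"],s["wrist_force"])
cv2.imwrite("pics/c4.png",np.hstack(ims))
```

```text
[0.50002315 0.17746568 0.19371854] [-0.10043704 -0.37954708 -0.81384827]
```

View pics/c4.png

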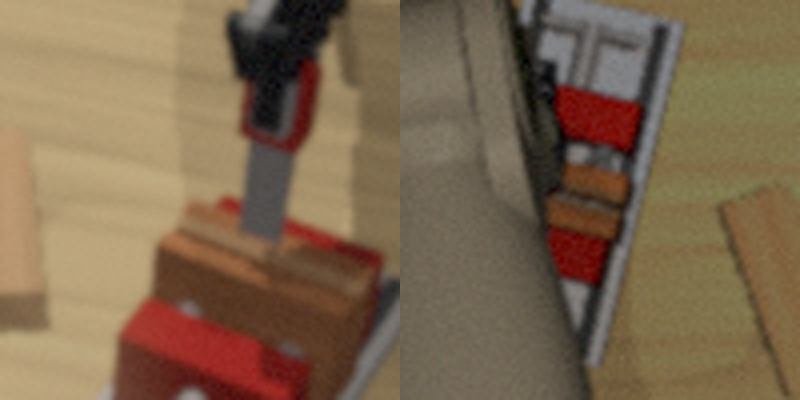

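Run:
```python
from h import *
S=pickle.load(open("scene.pkl","rb"));S2=pickle.load(open("scene2.pkl","rb"))
def proj(d,P):
    W=d["world_to_cam"];c=W[:3,:3]@P+W[:3,3];return np.array([d["cx"]+d["fx"]*c[0]/-c[2],d["cy"]-d["fy"]*c[1]/-c[2]])
th=np.radians(-13.4);n=np.array([np.cos(th),np.sin(th),0]);t=np.array([-n[1],n[0],0]);G=np.array([.498,.180,0])
print("tip exp",proj(S2,np.array([.5,.1775,.111])),"measured 405.7,224.5")
g=cv2.GaussianBlur(S["image"],(0,0),.7).astype(np.float32)
qs=np.arange(-36,37,2)
acc=0
for y in np.linspace(-.04,.04,41):
    px=np.array([proj(S,G+t*y+n*q/1000+[0,0,.096]) for q in qs],np.float32)
    acc=acc+cv2.remap(g,px[None,:,0],px[None,:,1],cv2.INTER_CUBIC)[0]/41
for q,v in zip(qs,acc):print(q,v.astype(int),end="; ")
```

```text
tip exp [405.8193718  224.43322756] measured 405.7,224.5
-36 [ 70  95 162]; -34 [ 55  73 158]; -32 [ 45  58 157]; -30 [ 42  54 156]; -28 [ 44  59 156]; -26 [ 49  70 157]; -24 [ 56  84 158]; -22 [ 62  95 160]; -20 [ 67 102 160]; -18 [ 69 106 160]; -16 [ 71 108 160]; -14 [ 73 110 159]; -12 [ 76 112 158]; -10 [ 80 115 157]; -8 [ 83 118 156]; -6 [ 86 120 156]; -4 [ 86 119 154]; -2 [ 82 115 149]; 0 [ 76 108 142]; 2 [ 68  98 134]; 4 [ 61  91 129]; 6 [ 58  89 132]; 8 [ 60  93 140]; 10 [ 63  99 149]; 12 [ 67 104 156]; 14 [ 68 105 158]; 16 [ 66 103 155]; 18 [ 62  97 147]; 20 [ 56  88 135]; 22 [ 49  77 119]; 24 [ 42  66 104]; 26 [37 58 93]; 28 [34 55 87]; 30 [34 54 86]; 32 [34 54 86]; 34 [34 54 86]; 36 [34 54 86];
```

>>> send_rows([
  {"dx": -0.15,"dy": 0.03,"dz": 0,"roll": 0,"claw": -1},
  {"dx": -0.15,"dy": 0.03,"dz": 0,"roll": 0,"claw": -1},
  {"dx": -0.15,"dy": 0.03,"dz": -0.3,"roll": 0,"claw": -1},
  {"dx": -0.15,"dy": 0.03,"dz": -0.6,"roll": 0,"claw": -1},
  {"dx": -0.15,"dy": 0.03,"dz": -0.8,"roll": 0,"claw": -1},
])

```text
clock: 7.08
tcp_pos: [0.4957, 0.1789, 0.1729]
orientation: [-0.0, 0.784, 0.62, -0.0]
wrist_force: [-0.4, -0.2, -1.7]
finger_gap: 0.021
grip_force: 58.9
```

>>> send_rows([
  {"dx": 0,"dy": 0,"dz": 0,"roll": 0,"claw": -1},
  {"dx": 0,"dy": 0,"dz": 0,"roll": 0,"claw": -1},
  {"dx": 0,"dy": 0,"dz": -0.1,"roll": 0,"claw": -1},
  {"dx": 0,"dy": 0,"dz": -0.2,"roll": 0,"claw": -1},
  {"dx": 0,"dy": 0,"dz": -0.3,"roll": 0,"claw": -1},
])

```text
clock: 7.7
tcp_pos: [0.4961, 0.1789, 0.1661]
orientation: [0.0, 0.784, 0.62, 0.0]
wrist_force: [0.7, -0.3, -0.6]
finger_gap: 0.0211
grip_force: 58.9
```

>>> send_rows([
  {"dx": 0,"dy": 0,"dz": -0.1,"roll": 0,"claw": -1},
  {"dx": 0,"dy": 0,"dz": -0.2,"roll": 0,"claw": -1},
  {"dx": 0,"dy": 0,"dz": -0.3,"roll": 0,"claw": -1},
  {"dx": 0,"dy": 0,"dz": -0.4,"roll": 0,"claw": -1},
  {"dx": 0,"dy": 0,"dz": -0.4,"roll": 0,"claw": -1},
])

```text
clock: 8.32
tcp_pos: [0.4964, 0.1789, 0.1562]
orientation: [0.0, 0.784, 0.62, 0.0]
wrist_force: [2.1, 0.5, -2.5]
finger_gap: 0.0208
grip_force: 58.9
```

```bash
python3 -c "
from workcell import get_state
s=get_state();print(s['tcp_pos'],s['wrist_force'],s['ft_torque'],s['orientation'])"
```

```text
[0.49644736 0.17886461 0.15621471] [ 2.13043542  0.478262   -2.48304864] [-0.0830502  -0.49292289  0.03331665] [2.38094587e-04 7.84399336e-01 6.20256061e-01 2.08034814e-04]
```

>>> send_rows([
  {"dx": 0.05,"dy": -0.01,"dz": 0,"roll": 0,"claw": -1},
  {"dx": 0.05,"dy": -0.01,"dz": 0,"roll": 0,"claw": -1},
  {"dx": 0.05,"dy": -0.01,"dz": -0.08,"roll": 0,"claw": -1},
  {"dx": 0.05,"dy": -0.01,"dz": -0.16,"roll": 0,"claw": -1},
  {"dx": 0.05,"dy": -0.01,"dz": -0.16,"roll": 0,"claw": -1},
])

```text
clock: 8.95
tcp_pos: [0.4971, 0.1786, 0.152]
orientation: [-0.0, 0.784, 0.62, -0.0]
wrist_force: [-0.4, 0.3, -0.7]
finger_gap: 0.0212
grip_force: 58.9
```

>>> send_rows([
  {"dx": 0,"dy": 0,"dz": -0.08,"roll": 0,"claw": -1},
  {"dx": 0,"dy": 0,"dz": -0.16,"roll": 0,"claw": -1},
  {"dx": 0,"dy": 0,"dz": -0.16,"roll": 0,"claw": -1},
  {"dx": 0,"dy": 0,"dz": -0.16,"roll": 0,"claw": -1},
  {"dx": 0,"dy": 0,"dz": -0.16,"roll": 0,"claw": -1},
])

```text
clock: 9.57
tcp_pos: [0.4973, 0.1787, 0.1483]
orientation: [-0.0, 0.784, 0.62, -0.0]
wrist_force: [-1.2, -0.4, -1.7]
finger_gap: 0.021
grip_force: 58.9
```

>>> send_rows([
  {"dx": 0,"dy": 0,"dz": -0.08,"roll": 0,"claw": -1},
  {"dx": 0,"dy": 0,"dz": -0.16,"roll": 0,"claw": -1},
  {"dx": 0,"dy": 0,"dz": -0.2,"roll": 0,"claw": -1},
  {"dx": 0,"dy": 0,"dz": -0.2,"roll": 0,"claw": -1},
  {"dx": 0,"dy": 0,"dz": -0.2,"roll": 0,"claw": -1},
])

```text
clock: 10.2
tcp_pos: [0.4972, 0.1787, 0.1432]
orientation: [-0.0, 0.784, 0.62, -0.0]
wrist_force: [0.1, -0.3, -2.2]
finger_gap: 0.0213
grip_force: 58.9
```

>>> send_rows([
  {"dx": 0,"dy": 0,"dz": -0.08,"roll": 0,"claw": -1},
  {"dx": 0,"dy": 0,"dz": -0.16,"roll": 0,"claw": -1},
  {"dx": 0,"dy": 0,"dz": -0.2,"roll": 0,"claw": -1},
  {"dx": 0,"dy": 0,"dz": -0.2,"roll": 0,"claw": -1},
  {"dx": 0,"dy": 0,"dz": -0.2,"roll": 0,"claw": -1},
])

```text
clock: 10.82
tcp_pos: [0.4974, 0.1787, 0.1383]
orientation: [0.0, 0.784, 0.62, 0.0]
wrist_force: [-1.3, 1.0, -0.4]
finger_gap: 0.0208
grip_force: 59.2
```

>>> send_rows([
  {"dx": 0,"dy": 0,"dz": -0.06,"roll": 0,"claw": -1},
  {"dx": 0,"dy": 0,"dz": -0.12,"roll": 0,"claw": -1},
  {"dx": 0,"dy": 0,"dz": -0.12,"roll": 0,"claw": -1},
  {"dx": 0,"dy": 0,"dz": -0.12,"roll": 0,"claw": -1},
  {"dx": 0,"dy": 0,"dz": -0.12,"roll": 0,"claw": -1},
])

```text
clock: 11.45
tcp_pos: [0.4975, 0.1787, 0.1353]
orientation: [0.0, 0.784, 0.62, 0.0]
wrist_force: [-1.1, 0.2, 1.8]
finger_gap: 0.0212
grip_force: 59.4
```

>>> send_rows([
  {"dx": 0,"dy": 0,"dz": -0.06,"roll": 0,"claw": -1},
  {"dx": 0,"dy": 0,"dz": -0.12,"roll": 0,"claw": -1},
  {"dx": 0,"dy": 0,"dz": -0.12,"roll": 0,"claw": -1},
  {"dx": 0,"dy": 0,"dz": -0.12,"roll": 0,"claw": -1},
  {"dx": 0,"dy": 0,"dz": -0.12,"roll": 0,"claw": -1},
])

```text
clock: 12.08
tcp_pos: [0.4976, 0.1787, 0.1324]
orientation: [0.0, 0.784, 0.62, 0.0]
wrist_force: [-0.3, 0.5, 3.4]
finger_gap: 0.0212
grip_force: 59.6
```

>>> send_rows([
  {"dx": 0,"dy": 0,"dz": -0.06,"roll": 0,"claw": -1},
  {"dx": 0,"dy": 0,"dz": -0.12,"roll": 0,"claw": -1},
  {"dx": 0,"dy": 0,"dz": -0.12,"roll": 0,"claw": -1},
  {"dx": 0,"dy": 0,"dz": -0.12,"roll": 0,"claw": -1},
  {"dx": 0,"dy": 0,"dz": -0.12,"roll": 0,"claw": -1},
])

```text
clock: 12.7
tcp_pos: [0.4977, 0.1787, 0.1294]
orientation: [0.0, 0.784, 0.62, 0.0]
wrist_force: [-0.4, 0.6, 4.3]
finger_gap: 0.0215
grip_force: 59.8
```

>>> send_rows([
  {"dx": 0,"dy": 0,"dz": -0.06,"roll": 0,"claw": -1},
  {"dx": 0,"dy": 0,"dz": -0.1,"roll": 0,"claw": -1},
  {"dx": 0,"dy": 0,"dz": -0.1,"roll": 0,"claw": -1},
  {"dx": 0,"dy": 0,"dz": -0.1,"roll": 0,"claw": -1},
  {"dx": 0,"dy": 0,"dz": -0.1,"roll": 0,"claw": -1},
])

```text
clock: 13.32
tcp_pos: [0.4978, 0.1787, 0.1272]
orientation: [0.0, 0.784, 0.62, 0.0]
wrist_force: [-0.4, 0.4, 4.5]
finger_gap: 0.021
grip_force: 60.1
```

Run:
```python
from workcell import get_state, read_camera
from h import *
d=read_camera("scene");pickle.dump(d,open("scene3.pkl","wb"))
cv2.imwrite("pics/c5.png",cv2.resize(d["image"][165:265,340:460],(720,600),interpolation=2))
s=get_state();print(s["tcp_pos"],s["wrist_force"],s["ft_torque"],s["orientation"],s["grip_force"])
```

```text
[0.49774401 0.17868445 0.1271694 ] [-0.55478017  0.3337821   5.89710571] [ 0.01870876  0.07868446 -0.10174248] [3.08602312e-04 7.84368399e-01 6.20295067e-01 3.87292492e-04] 60.06233632564545
```

View pics/c5.png

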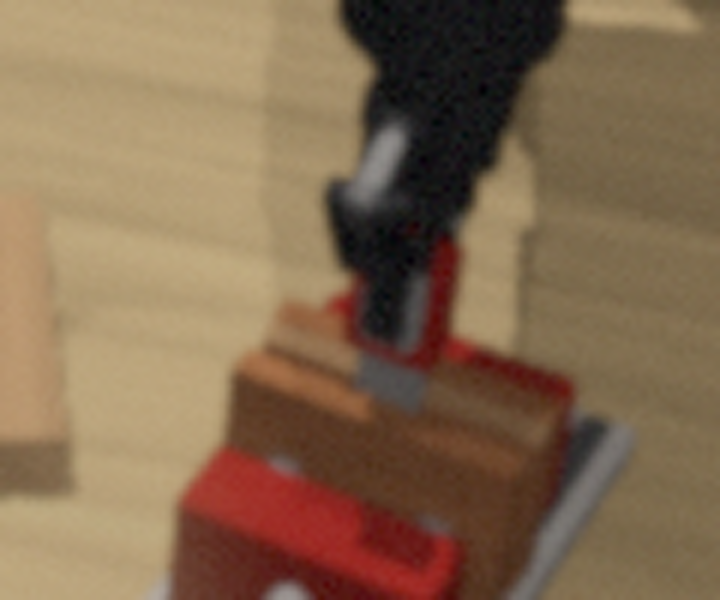

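The blade is in the gap at about crop (390,385), upright, with the grip clear of the board tops. The upward load is about 5–7 N after tare, which puts the sprung board back by about 1.2 mm. I'll let it settle and hand in.

>>> send_rows([
  {"dx": 0,"dy": 0,"dz": 0,"roll": 0,"claw": -1},
  {"dx": 0,"dy": 0,"dz": 0,"roll": 0,"claw": -1},
  {"dx": 0,"dy": 0,"dz": 0,"roll": 0,"claw": -1},
  {"dx": 0,"dy": 0,"dz": 0,"roll": 0,"claw": -1},
  {"dx": 0,"dy": 0,"dz": 0,"roll": 0,"claw": -1},
])

```text
clock: 14.0
tcp_pos: [0.4978, 0.1787, 0.1272]
orientation: [0.0, 0.784, 0.62, 0.0]
wrist_force: [0.1, -0.7, 5.5]
finger_gap: 0.021
grip_force: 60.1
```

```bash
python3 -c "
from workcell import get_state,hand_in
s=get_state();print(s['tcp_pos'],s['wrist_force'])
if 3<s['wrist_force'][2]<10: print(hand_in())"
```

```text
[0.49778885 0.17868054 0.12718215] [ 0.1137987  -0.65355998  5.46893142]
the job is handed in; nothing more can be done
None
```

I handed the job in at about 14 s with the red gauge held upright and still in the gap, reading 5.5 N upward, which I estimate as about 1.2 mm of give in the sprung board; no verdict came back.

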